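# Find the flush release key and pop the photometer lid

## Robot

A 6-joint arm with a two-finger parallel gripper is mounted at the origin on the work surface. World frame = base frame: x ahead of the robot, y to its left, z up, the work surface at z = 0. Lengths are in m, angles in rad, forces in N, time in s.
With the tool pointing down it reaches from about 0.35 to 0.925 m from the base axis. Payload 6.4 kg.
Tool frame: the origin (TCP) lies midway between the tips of the shut fingers; the grasp point (between the pads) lies ctrl.hold_point_z behind it (ctrl.hold_point_z is the distance from the TCP to the grasp point, in m); z points along the fingers, y is the direction in which the jaws open and shut (so a half turn about z gives the same grasp; the last joint's range is limited). The gripper opens to 94 mm and grips with 3 to 60 N. Pads are 16 mm wide; open, the fingers measure 119 mm over their backs; the gripper's body (75 mm by 177 mm) begins 78 mm behind the grasp point.
Start: joints at [0.962, 0.245, 1.558, -0, 1.339, -0.174], TCP at [0.274, 0.59, 0.205] pointing down, gripper open.
Joint ranges: [-3.13, 3.13], [-1.02, 2.26], [0.13, 2.54], [-0.95, 4.09], [0.21, 2.88], [-2.74, 2.74]. Speed limits (rad/s): [2.57, 2.57, 3.14, 3.14, 3.14, 3.14].

## Interface

Orientations are given as [roll, pitch, yaw] about the fixed x, y, z axes, in that order (R = Rz(yaw) Ry(pitch) Rx(roll)).
In Python, from bench import monitor, viewer, ctrl gives the robot as it stands.
- The arm moves only by the tool carry_out, never from a script. Its argument "plan" is a list that holds one entry, the list of rows, each a list of 7 numbers: the turn, a rotation vector about the tool's x, y, z in degrees, then the shift along the tool's x, y, z in cm, then the finger opening in cm, from 0 to 9.4. A call has 1 to 5 rows; each row shifts and turns the pose as measured when the row begins, along the tool's axes as they then stand; what a row does not reach is not made up. A row lasts 1/10 s, in which the tool goes at most 50 mm and 8.59 degrees, less where a joint would pass 70% of its speed; a pose out of reach is approached as far as the arm can. A call is refused whole if a number of a shift passes 5 or a number of a turn 8.59, either way. A call with a gripper value outside its range is refused whole. The fingers move at their own pace and stop on an object; "newtons" is the grip in N (left out, the last holds). Time passes only in rows, so rows that do not move let the fingers close. It gives the time, the measured TCP pose, the force and the opening at its end, in the units of the state.
- monitor.observe(): the state, without advancing time (a new reading comes with each control period).
- viewer.read_camera(name): name is "scene" or "top" or "wrist"; returns a dict with "color" (384x512x3 uint8, red, green, blue), "mtx" (3x3 intrinsics, pixels), "rvec" (rotation vector, rad) and "tvec" (3), from world to camera coordinates, as OpenCV has them; the wrist camera has in their place "mount" (4x4, takes a point from camera to tool coordinates, whose origin is the TCP and whose axes are the flange's). Camera axes: x right, y down, z forward; pixel columns grow to the right and rows downward; lengths in m; the calibration is good to about 2 mm. The wrist camera is an equidistant fisheye: a pixel r from the principal point sees the ray r / f radians off the axis. A picture is of the moment at which its call begins: read the wrist's pose just before it. There is no depth.
- ctrl.job_done(): hands the job in, once; it reports no verdict.
The state is a dict: "clock": time; "joint_pos": joint angles; "dq": joint speeds; "joint_efforts": joint torques, N m; "eef_pos": TCP position; "tool_rot": TCP orientation; "wrist_force": force on the tool from outside, world axes, zero at the start; "torque": the same for the moment, N m; "grip_width": finger opening in m.
Only numpy, scipy, OpenCV 4.12 (cv2) and the standard library are available. Lean on these libraries where they do the work, as an engineer would, in place of code of your own. Each camera call takes 0.05 s, during which the arm holds its last target.

## Task

Open the sample lid of the bench photometer: feel along the grey panel set into the front of its top for the square release key that lies just below the panel's surface, press it in until the catch lets go, then take the hand away and let the lid rise by itself to fully open. Do not push or pry at the lid, and leave the bottles, jar and beaker standing where they are.

Things in the scene. Friction and masses are not known exactly. Their poses are not given: they have to be found in the camera images.
- photometer: Fixed low white instrument case, 280 (x) x 390 (y) x 100 mm high, on the bench. Origin: centre of the underside; x points from its front edge (robot side) to the rear, z up. A window in its flat top, x = -110 to -50, y = -80 to +80 mm, holds a rigid flat grey panel, its surface 2.5 mm below the case's top. The release key is in a square hole somewhere in this panel.
- panel_mid (a point): Centre of the panel's surface, 97.5 mm above the bench; axes as the case. Not the key: the 40 mm square hole of the key is centred on the panel's long centre line (case x = -80 mm), up to 55 mm to either side of this point along the case's y; its place varies and is not given. Its sides are parallel to the case's axes.
- release (a joint): Travel of the release key: 0 at rest, 0.006 m fully in. The key is a 38 mm square plate, grey like the panel; at rest its top is 2 mm below the panel's surface. Sprung: 1 N to start, 4 N fully in, a little more by the catch's drag; it springs back when let go. The catch lets the lid go at about 0.004 m.
- cell_lid (a joint): Angle of the sample lid: about 0.01 shut (latched), 0.95 rad fully open. Once the catch is released a weak damped spring raises it in about 1 to 1.5 s. Hinged along its rear edge, so that the front edge rises and goes to the rear.
- lid_edge (a point): Middle of the lid's top front edge. The lid is a white plate 121 (x) x 150 (y) x 10 mm lying on the case's top behind the panel; shut, its front edge is at x = -28 mm in the case's frame (22 mm behind the panel's window) and its top 110.5 mm above the bench; fully open, this edge is about 198 mm above the bench.
- dropper_large: Loose amber glass dropper bottle with black cap and bulb, 42 mm across, 96 mm high, standing on the case's top beside the lid. Origin: centre of its underside. Leave alone.
- dropper_small: Loose amber glass dropper bottle with white cap and bulb, 34 mm across, 84 mm high, standing on the case's top on the lid's other side. Origin: centre of its underside. Leave alone.
- jar: Loose white plastic jar with a red screw lid, 74 mm across, 118 mm high, standing on the bench to one side of the case. Origin: centre of its underside. Leave alone.
- beaker: Loose open glass beaker, 76 mm across, 95 mm high, standing on the bench on the other side of the case. Origin: centre of its underside. Leave alone.

How it is judged:
On the way, in this order (a step that is already met when the one before it is completed fails the run):
1. the release key is pressed in by 3 mm or more (value of joint release above 0.003 m), for 0.05 s.
2. the lid has risen past 0.8 rad (value of joint cell_lid above 0.8 rad), for 0.2 s.
At the end, for the whole second after the job is handed in: The lid stands open at more than 0.85 rad and at rest, the release key has sprung back (less than 1 mm in), and the four loose containers stand upright (within 0.3 rad) within 20 mm of where they were (value of joint cell_lid above 0.85 rad and velocity of joint cell_lid between -0.05 and 0.05 rad/s and value of joint release below 0.001 m and not (distance of any of dropper_large, dropper_small, jar, beaker from where it was at the start of the episode above 0.02 m or angle between any of dropper_large, dropper_small, jar, beaker's own z axis and vertical above 0.3 rad)); the robot touches nothing.
It fails at once if a bottle, the jar or the beaker is moved by more than 20 mm, tipped or lifted (distance of any of dropper_large, dropper_small, jar, beaker from where it was at the start of the episode above 0.02 m or angle between any of dropper_large, dropper_small, jar, beaker's own z axis and vertical above 0.3 rad).
It fails at once if the lid is pushed or pried at (more than 10 N) (contact force between any of the fingers, the arm and cell_lid above 10 N).
It also fails if it takes over 51 s, if anything falls off the work surface, if the arm or the gripper's body presses on something with over 40 N, if the wrist force passes 120 N, or if a joint passes its speed limit or range.

## Working session

There is one attempt and no reset: what is moved stays moved. The work goes in short steps, Python scripts to look and compute and a tool call to move; the robot and the scene stay as the last step left them, time stands still between calls to the robot, and variables do not carry over. Pictures are saved under pics/ and viewed, and the job is handed in when it is done.

Besides the shell and the picture viewer there is one more tool, called after "Request:" by a JSON object that holds its "api" and its "payload". carry_out: Moves the arm, as the interface text tells. Its arguments: {"type":"object","properties":{"plan":{"type":"array","items":{"type":"array","items":{"type":"array","items":{"type":"number"}}}},"newtons":{"type":"number"}},"required":["plan"]}

```bash
ls; mkdir -p pics; python3 - <<'E'
from bench import monitor, viewer, ctrl
import cv2,numpy as np
s=monitor.observe(); print(s, ctrl.hold_point_z)
for n in ["scene","top","wrist"]:
    r=viewer.read_camera(n); cv2.imwrite(f"pics/{n}0.png",r["color"][:,:,::-1]); np.save(f"pics/{n}0.npy",r,allow_pickle=True)
    print(n,{k:np.round(v,4).tolist() for k,v in r.items() if k!="color"})
E
```

```text
pics
{'clock': 0.0, 'joint_pos': array([ 9.61892798e-01,  2.45798393e-01,  1.55901901e+00, -2.36494193e-05,
        1.33874604e+00, -1.74109368e-01]), 'dq': array([-0.000219  , -0.00095738, -0.00092883,  0.00080285, -0.00093877,
        0.00157117]), 'joint_efforts': array([ 1.11569538e-03, -4.15851617e+01, -3.14596796e+01,  6.84780045e-02,
        3.32659506e-02, -1.25537213e-04]), 'eef_pos': array([0.27344049, 0.5890013 , 0.20435274]), 'tool_rot': array([-3.13964767e+00, -3.18745237e-04,  2.70680364e+00]), 'wrist_force': array([-0.8134033 ,  0.45769637,  0.55006073]), 'torque': array([ 0.00143347,  0.00837102, -0.00929662]), 'grip_width': 0.0940789872811504} 0.0188
scene {'mtx': [[492.7403, 0.0, 261.1911], [0.0, 492.7403, 186.2154], [0.0, 0.0, 1.0]], 'rvec': [2.2564, 0.5757, -0.2545], 'tvec': [-0.5437, -0.1394, 1.7265]}
top {'mtx': [[447.6322, 0.0, 254.9349], [0.0, 447.6322, 193.3853], [0.0, 0.0, 1.0]], 'rvec': [2.1124, -2.16, 0.1236], 'tvec': [0.0355, 0.5936, 1.1799]}
wrist {'mtx': [[297.3186, 0.0, 256.1731], [0.0, 297.3186, 188.9751], [0.0, 0.0, 1.0]], 'mount': [[0.0, -0.9593, -0.2822, 0.0816], [1.0, 0.0002, -0.0007, -0.0017], [0.0008, -0.2822, 0.9593, -0.1786], [0.0, 0.0, 0.0, 1.0]]}
```

View pics/scene0.png

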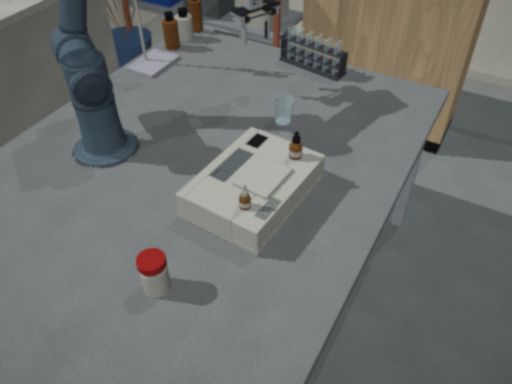

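View pics/top0.png

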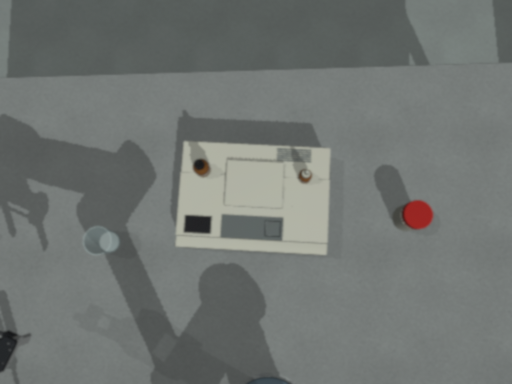

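View pics/wrist0.png

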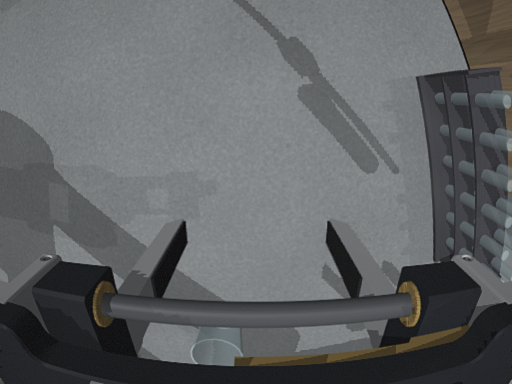

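The top view shows the grey panel at about u 221–283, v 214–240, with a faint square near (272,229). I'll enlarge it and measure.

```bash
cat > h.py <<'E'
import numpy as np,cv2
def load(n): return np.load(f"pics/{n}.npy",allow_pickle=True).item()
def ray_plane(r,uv,z):
    R=cv2.Rodrigues(np.array(r["rvec"]))[0]; t=np.array(r["tvec"]).ravel()
    p=cv2.undistortPoints(np.array(uv,float).reshape(-1,1,2),r["mtx"],None).reshape(-1,2)
    d=np.c_[p,np.ones(len(p))]@R; c=-R.T@t
    return c+d*((z-c[2])/d[:,2])[:,None]
def tri(r1,uv1,r2,uv2):
    P=[r["mtx"]@np.c_[cv2.Rodrigues(np.array(r["rvec"]))[0],np.array(r["tvec"]).ravel()] for r in (r1,r2)]
    X=cv2.triangulatePoints(P[0],P[1],np.array(uv1,float).T,np.array(uv2,float).T); return (X[:3]/X[3]).T
E
python3 - <<'E'
from h import *
t=load("top0")
im=t["color"][:,:,::-1]
c=im[130:265,165:345]; cv2.imwrite("pics/topz.png",cv2.resize(c,None,fx=4.4,fy=4.4,interpolation=cv2.INTER_CUBIC))
c=im[210:244,215:290].astype(float); c=np.clip((c-60)*2.5,0,255).astype(np.uint8)
cv2.imwrite("pics/topp.png",cv2.resize(c,None,fx=10,fy=10,interpolation=cv2.INTER_CUBIC))
s=load("scene0")["color"][:,:,::-1][120:250,170:335]
cv2.imwrite("pics/scz.png",cv2.resize(s,None,fx=4.5,fy=4.5,interpolation=cv2.INTER_CUBIC))
E
```

```text
(no output)
```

View pics/topz.png

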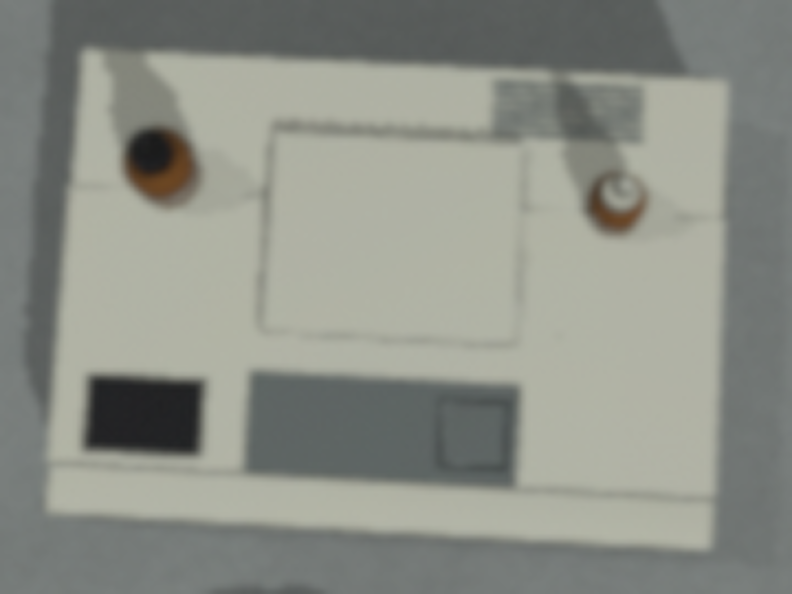

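View pics/topp.png

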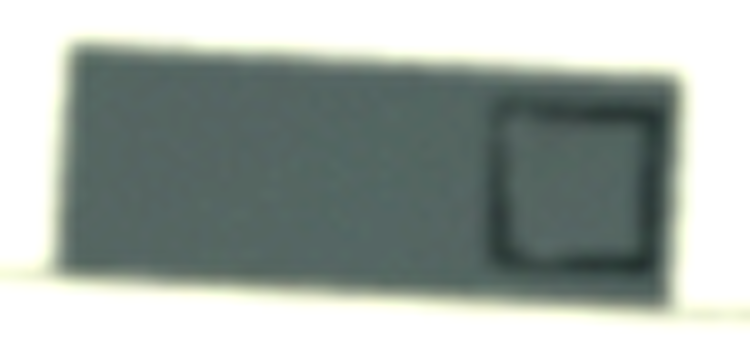

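View pics/scz.png

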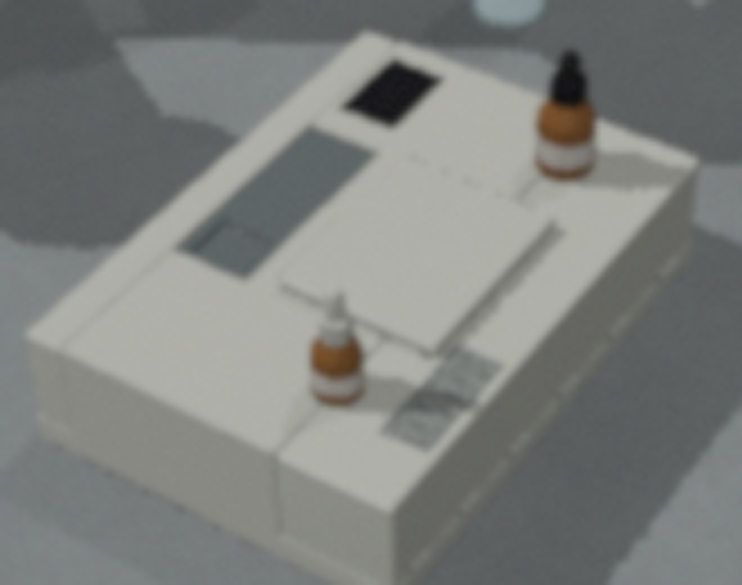

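The square key outline is visible in both views: at (575,185) in the enlarged top view and near (230,245) in the enlarged scene view. It sits toward the panel's −y end. Next I'll measure panel and key.

```bash
python3 - <<'E'
from h import *
t=load("top0");s=load("scene0")
def panel(r,box):
    u0,v0,u1,v1=box; im=r["color"].astype(np.uint8)
    b=cv2.resize(im[v0:v1,u0:u1],None,fx=8,fy=8,interpolation=cv2.INTER_CUBIC)
    g=cv2.cvtColor(b,cv2.COLOR_RGB2GRAY); print("gray pct",np.percentile(g,[1,10,25,50,75,95]))
    m=((g<132)).astype(np.uint8)
    cs,_=cv2.findContours(m,cv2.RETR_EXTERNAL,cv2.CHAIN_APPROX_NONE); c=max(cs,key=cv2.contourArea)
    ap=cv2.approxPolyDP(c,0.04*cv2.arcLength(c,True),True).reshape(-1,2)
    return (ap+0.5)/8-0.5+[u0,v0], g, m, c
for r,box,n in((t,(216,209,290,246),"t"),(s,(205,145,258,185),"s")):
    ap,g,m,c=panel(r,box); print(n,ap.round(1).tolist()); W=ray_plane(r,ap,0.0975); print(W.round(4).tolist(), W.mean(0).round(4), np.linalg.norm(np.diff(np.r_[W,W[:1]],axis=0),axis=1).round(4))
    cv2.imwrite(f"pics/m{n}.png",np.hstack([m*255,g]))
    # key: dark lines inside
    er=cv2.erode(cv2.drawContours(np.zeros_like(m),[c],-1,1,-1),np.ones((17,17)))
    med=np.median(g[er>0]); print("med",med)
    for d in (6,9,12,16):
        k=((g<med-d)&(er>0)).astype(np.uint8); cs,_=cv2.findContours(k,cv2.RETR_EXTERNAL,cv2.CHAIN_APPROX_NONE)
        q=max(cs,key=cv2.contourArea); h=cv2.convexHull(q)
        M=cv2.moments(h); ctr=np.array([M["m10"],M["m01"]])/M["m00"]; 
        uv=(ctr+.5)/8-.5+[box[0],box[1]]
        hp=cv2.approxPolyDP(h,0.06*cv2.arcLength(h,True),True).reshape(-1,2); W=ray_plane(r,(hp+.5)/8-.5+[box[0],box[1]],.0975)
        print(d,uv.round(1),ray_plane(r,[uv],.0975).round(4), np.linalg.norm(np.diff(np.r_[W,W[:1]],axis=0),axis=1).round(3))
E
```

```text
gray pct [ 84.  98.  99. 120. 176. 177.]
t [[221.6, 215.2], [221.1, 237.1], [281.4, 239.8], [281.8, 217.3]]
[[0.5314, 0.1087, 0.0975], [0.475, 0.1105, 0.0975], [0.4646, -0.0446, 0.0975], [0.5224, -0.0472, 0.0975]] [0.4983 0.0319 0.0975] [0.0565 0.1554 0.0578 0.1561]
med 99.0
6 [272.  228.2] [[ 0.4949 -0.0212  0.0975]] [0.043 0.045 0.042 0.042]
9 [272.3 228.5] [[ 0.4942 -0.022   0.0975]] [0.035 0.043 0.041 0.041]
12 [275.2 228. ] [[ 0.4951 -0.0293  0.0975]] [0.041 0.022 0.041 0.03 ]
16 [277.6 221.3] [[ 0.5123 -0.036   0.0975]] [0.003 0.017 0.018]
gray pct [ 85.  97.  99. 157. 174. 175.]
s [[252.4, 153.8], [238.2, 147.8], [209.1, 174.9], [224.7, 180.9]]
[[0.5313, 0.1047, 0.0975], [0.4768, 0.1095, 0.0975], [0.467, -0.0441, 0.0975], [0.522, -0.0446, 0.0975]] [0.4993 0.0314 0.0975] [0.0548 0.1539 0.0549 0.1496]
med 99.0
6 [216.5 171.6] [[ 0.4784 -0.0207  0.0975]] [0.033 0.008 0.038]
9 [216.1 171.8] [[ 0.4779 -0.0221  0.0975]] [0.031 0.008 0.035]
12 [215.8 172.1] [[ 0.4778 -0.0237  0.0975]] [0.033 0.033]
16 [215.3 172.6] [[ 0.4778 -0.0263  0.0975]] [0.023 0.023]
```

View pics/ms.png

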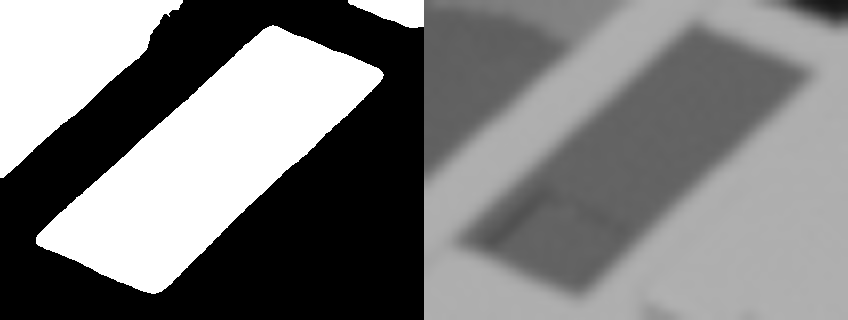

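Panel centre is about (0.499, 0.032): the two views agree to 1 mm at z=0.0975 and the size is about 57×156 mm. The key is at about (0.495, −0.022), 54 mm along −y and on the centre line, which fits the ±55 mm limit. The case is turned about −3.5°. I'll raise the arm, turn −21.4° about tool z to line up with the case, and shut the fingers.

Request:
{"api": "carry_out", "payload": {"plan": [[[0,0,-7.1,0,0,-3,0],[0,0,-7.1,0,0,-4,0],[0,0,-7.1,0,0,-3,0],[0,0,0,0,0,0,0]]], "newtons": 15}}

```text
clock: 0.55
eef_pos: [0.2726, 0.5878, 0.3038]
tool_rot: [-3.134, -0.005, 3.093]
wrist_force: [-0.1, -0.0, 0.2]
grip_width: 0.0654
```

Request:
{"api": "carry_out", "payload": {"plan": [[[0,0,0,-1.8,-4.2,0,0],[0,0,0,-1.8,-4.2,0,0],[0,0,0,-1.8,-4.2,0,0],[0,0,0,-1.8,-4.2,0,0],[0,0,0,-1.8,-4.2,0,0]]]}}

```text
clock: 1.05
eef_pos: [0.3501, 0.3689, 0.2962]
tool_rot: [-3.127, -0.012, 3.091]
wrist_force: [0.8, 0.3, -0.1]
grip_width: 0.0253
```

Request:
{"api": "carry_out", "payload": {"plan": [[[0,0,0,-1.8,-4.2,0,0],[0,0,0,-1.8,-4.2,0,0],[0,0,0,-1.8,-4.2,0,0],[0,0,0,-1.8,-4.2,0,0],[0,0,0,0,0,0,0]]]}}

```text
clock: 1.55
eef_pos: [0.412, 0.1853, 0.2886]
tool_rot: [-3.122, -0.021, 3.074]
wrist_force: [0.5, 0.3, 0.4]
grip_width: 0.0007
```

Request:
{"api": "carry_out", "payload": {"plan": [[[0,0,0,-1.9,-4.0,0,0],[0,0,0,-1.9,-4.0,0,0],[0,0,0,-1.9,-4.0,0,0],[0,0,0,-1.9,-4.0,0,0],[0,0,0,-1.9,-4.0,0,0]]]}}

```text
clock: 2.05
eef_pos: [0.4912, -0.022, 0.2822]
tool_rot: [-3.125, -0.03, 3.074]
wrist_force: [0.7, -0.0, 0.6]
grip_width: 0.0007
```

```bash
cat >> h.py <<'E'
from scipy.spatial.transform import Rotation as Ro
def T(s):
    return Ro.from_euler("xyz",s["tool_rot"]).as_matrix(), np.array(s["eef_pos"])
def togo(s,p,yaw):
    R,e=T(s); d=R.T@(np.array(p)-e)*100
    Rt=Ro.from_euler("xyz",[np.pi,0,yaw]).as_matrix()
    w=Ro.from_matrix(R.T@Rt).as_rotvec(degrees=True)
    return w.round(2),d.round(2)
def wrist_ray(r,s,uv,z):
    R,e=T(s); M=np.array(r["mount"]); K=r["mtx"]
    p=cv2.fisheye.undistortPoints(np.array(uv,float).reshape(-1,1,2),K,np.zeros(4)).reshape(-1,2)
    d=np.c_[p,np.ones(len(p))]@M[:3,:3].T@R.T; c=R@M[:3,3]+e
    return c+d*((z-c[2])/d[:,2])[:,None]
E
python3 - <<'E'
from h import *
from bench import monitor,viewer
s=monitor.observe(); r=viewer.read_camera("wrist"); r["s"]=s
print(s["clock"],s["eef_pos"],s["tool_rot"],s["wrist_force"],s["grip_width"])
np.save("pics/w1.npy",r,allow_pickle=True); cv2.imwrite("pics/w1.png",r["color"][:,:,::-1])
print(togo(s,[.4946,-.0217,.11],np.pi-.0615))
E
```

```text
2.05 [ 0.49124538 -0.02197805  0.28223366] [-3.12499851 -0.02997562  3.07410474] [ 0.68360637 -0.02503042  0.57840237] 0.0006555038625518758
(array([-0.95, -1.72, -0.33]), array([-0.85,  0.34, 17.2 ]))
```

View pics/w1.png

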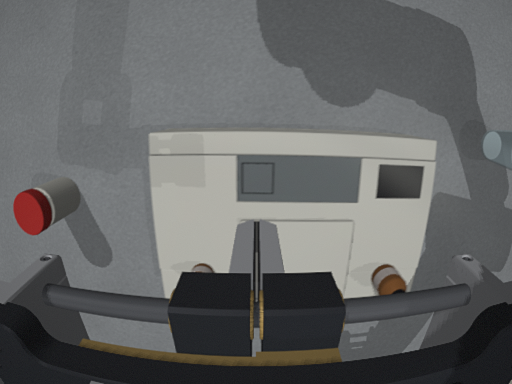

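The wrist view shows the panel (u 238–361, v 155–202) with the key square at about (258,178), near its −y end. I'll measure both.

```bash
python3 - <<'E'
from h import *
r=load("w1"); s=r["s"]; u0,v0,u1,v1=228,146,372,212; f=6
b=cv2.resize(r["color"][v0:v1,u0:u1],None,fx=f,fy=f,interpolation=cv2.INTER_CUBIC); g=cv2.cvtColor(b,cv2.COLOR_RGB2GRAY)
m=(g<130).astype(np.uint8); cs,_=cv2.findContours(m,cv2.RETR_EXTERNAL,cv2.CHAIN_APPROX_NONE); c=max(cs,key=cv2.contourArea)
px=lambda a:(np.array(a).reshape(-1,2)+.5)/f-.5+[u0,v0]
ap=px(cv2.approxPolyDP(c,.04*cv2.arcLength(c,True),True)); W=wrist_ray(r,s,ap,.0975)
print(ap.round(1).tolist(),W.round(4).tolist(),W.mean(0).round(4))
print("sides",np.linalg.norm(np.diff(np.r_[W,W[:1]],axis=0),axis=1).round(4))
er=cv2.erode(cv2.drawContours(np.zeros_like(m),[c],-1,1,-1),np.ones((15,15))); med=np.median(g[er>0])
for d in (6,10,14):
    k=((g<med-d)&(er>0)).astype(np.uint8); cs,_=cv2.findContours(k,cv2.RETR_EXTERNAL,cv2.CHAIN_APPROX_NONE)
    h=cv2.convexHull(max(cs,key=cv2.contourArea)); q=wrist_ray(r,s,px(h),.0975)[:,:2].astype(np.float32)
    print(d,cv2.minAreaRect(q))
o=np.vstack([b[:,:,::-1],cv2.cvtColor(np.clip((g.astype(float)-60)*3,0,255).astype(np.uint8),cv2.COLOR_GRAY2BGR)]); cv2.imwrite("pics/w1z.png",cv2.resize(o,None,fx=.7,fy=.7))
E
```

```text
[[227.6, 153.8], [241.6, 201.1], [356.8, 202.1], [371.4, 157.6]] [[0.4623, -0.061, 0.0975], [0.5246, -0.0483, 0.0975], [0.536, 0.104, 0.0975], [0.477, 0.1236, 0.0975]] [0.5    0.0296 0.0975]
sides [0.0636 0.1527 0.0622 0.1851]
6 ((0.49533987045288086, -0.02758369781076908), (0.04640406370162964, 0.04244450107216835), 85.83335876464844)
10 ((0.49542129039764404, -0.02624983713030815), (0.04317121580243111, 0.041906069964170456), 85.6680908203125)
14 ((0.4954405725002289, -0.02625131979584694), (0.04234708100557327, 0.04125656187534332), 85.6851577758789)
```

View pics/w1z.png

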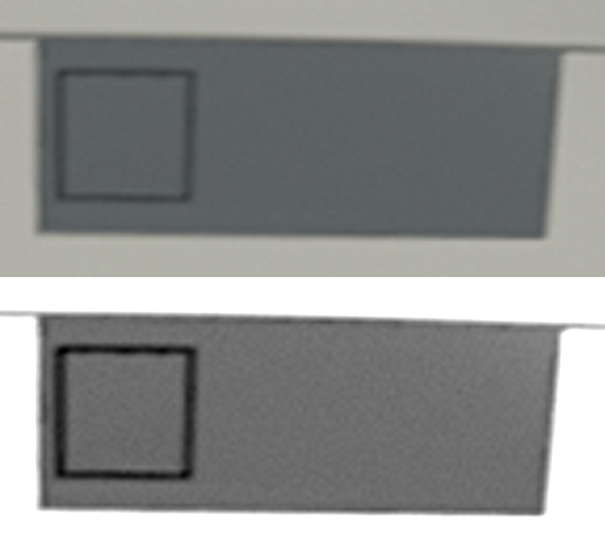

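The wrist view puts the key at y=−0.026 and the top view at −0.022. The arm may still have been moving when the wrist picture was taken. I'll level the tool, settle and look again.

Request:
{"api": "carry_out", "payload": {"plan": [[[-0.95,-1.7,-0.3,-0.3,0,0,0],[0,0,0,0,0,2,0],[0,0,0,0,0,0,0],[0,0,0,0,0,0,0]]]}}

```text
clock: 2.5
eef_pos: [0.4949, -0.0256, 0.2573]
tool_rot: [3.14, -0.002, 3.071]
wrist_force: [0.5, -0.2, 0.1]
grip_width: 0.0007
```

```bash
python3 - <<'E'
from h import *
from bench import monitor,viewer
s=monitor.observe(); r=viewer.read_camera("wrist"); r["s"]=s
print(s["clock"],s["eef_pos"],s["tool_rot"],s["wrist_force"],abs(s["dq"]).max())
np.save("pics/w2.npy",r,allow_pickle=True); cv2.imwrite("pics/w2.png",r["color"][:,:,::-1])
u0,v0,u1,v1=215,130,385,215; f=6
b=cv2.resize(r["color"][v0:v1,u0:u1],None,fx=f,fy=f,interpolation=cv2.INTER_CUBIC); g=cv2.cvtColor(b,cv2.COLOR_RGB2GRAY)
px=lambda a:(np.array(a).reshape(-1,2)+.5)/f-.5+[u0,v0]
m=cv2.morphologyEx((g<125).astype(np.uint8),cv2.MORPH_OPEN,np.ones((25,25))); cs,_=cv2.findContours(m,cv2.RETR_EXTERNAL,cv2.CHAIN_APPROX_NONE)
for c in cs:
    if cv2.contourArea(c)>20000:
        q=wrist_ray(r,s,px(c),.0975)[:,:2].astype(np.float32); print("panel",cv2.boundingRect(c),cv2.minAreaRect(q))
        er=cv2.erode(cv2.drawContours(np.zeros_like(m),[c],-1,1,-1),np.ones((15,15))); med=np.median(g[er>0])
        for d in (10,14):
            k=((g<med-d)&(er>0)).astype(np.uint8); ks,_=cv2.findContours(k,cv2.RETR_EXTERNAL,cv2.CHAIN_APPROX_NONE)
            if ks:
                h=cv2.convexHull(max(ks,key=cv2.contourArea)); print(d,cv2.boundingRect(h),cv2.minAreaRect(wrist_ray(r,s,px(h),.0975)[:,:2].astype(np.float32)))
E
```

```text
2.5 [ 0.49487435 -0.02564467  0.25731029] [ 3.13997797e+00 -1.97333695e-03  3.07066806e+00] [ 0.49541601 -0.15194953  0.10146842] 0.04237931231845011
panel (128, 119, 800, 306) ((0.4991021752357483, 0.02892124652862549), (0.16063722968101501, 0.06152743101119995), 85.52123260498047)
10 (155, 167, 219, 208) ((0.4947907626628876, -0.0248634684830904), (0.04228010028600693, 0.041657138615846634), 85.52684020996094)
14 (157, 169, 216, 206) ((0.4949754774570465, -0.02479158341884613), (0.041720807552337646, 0.04127416014671326), 85.54405975341797)
```

View pics/w2.png

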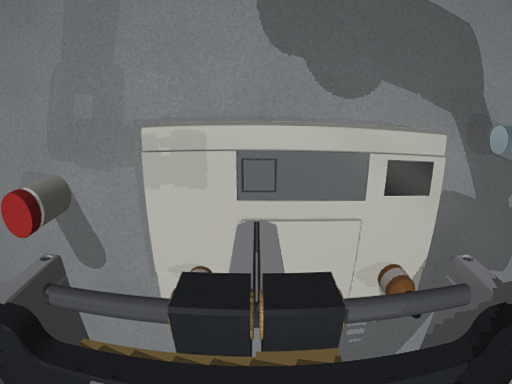

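The panel now measures 160.6×61.5 mm, against 160×60 stated, so the height fits. The key is at (0.495, −0.0248) from the wrist and (0.4946, −0.0217) from the top view, so I'll aim for y=−0.024. I'll do a quick triangulation for height, then descend.

```bash
python3 - <<'E'
from h import *
X=tri(load("top0"),[[221.6,215.2],[221.1,237.1],[281.4,239.8],[281.8,217.3]],load("scene0"),[[252.4,153.8],[238.2,147.8],[209.1,174.9],[224.7,180.9]])
print(X.round(4),X.mean(0))
E
```

```text
[[ 0.5306  0.108   0.0952]
 [ 0.4754  0.1109  0.0959]
 [ 0.4656 -0.0437  0.0966]
 [ 0.5228 -0.0467  0.0996]] [0.49859053 0.03212436 0.09683707]
```

Request:
{"api": "carry_out", "payload": {"plan": [[[0,0,0,0,0.15,4,0],[0,0,0,0,0,4,0],[0,0,0,0,0,3,0],[0,0,0,0,0,0,0],[0,0,0,0,0,0,0]]]}}

```text
clock: 3.05
eef_pos: [0.4982, -0.0209, 0.1502]
tool_rot: [3.141, 0.009, 3.076]
wrist_force: [-0.1, 0.6, 0.3]
grip_width: 0.0006
```

```bash
python3 - <<'E'
from h import *
from bench import monitor
s=monitor.observe(); print(s["eef_pos"],s["tool_rot"],s["wrist_force"],togo(s,[.495,-.024,.0955],3.071))
E
```

```text
[ 0.49815095 -0.02086709  0.15017055] [3.14104171 0.00933585 3.07558697] [-0.11406284  0.6481087   0.3493845 ] (array([0.03, 0.53, 0.26]), array([ 0.34, -0.34,  5.46]))
```

Request:
{"api": "carry_out", "payload": {"plan": [[[0,0.5,0.25,0.3,-0.3,2,0],[0,0,0,0,0,2,0],[0,0,0,0,0,0,0],[0,0,0,0,0,0,0]]]}}

```text
clock: 3.45
eef_pos: [0.5016, -0.0243, 0.1193]
tool_rot: [-3.139, 0.016, 3.073]
wrist_force: [0.3, 0.5, 0.4]
grip_width: 0.0007
```

```bash
python3 - <<'E'
from h import *
from bench import monitor,viewer
s=monitor.observe(); print(s["eef_pos"],s["tool_rot"],s["wrist_force"],togo(s,[.495,-.024,.0955],3.071))
for n in("scene","wrist"):
    r=viewer.read_camera(n); im=r["color"][:,:,::-1]
    if n=="scene": im=cv2.resize(im[120:240,170:330],None,fx=4.5,fy=4.5,interpolation=cv2.INTER_CUBIC)
    cv2.imwrite(f"pics/{n}3.png",im)
E
```

```text
[ 0.50156378 -0.02426251  0.11925706] [-3.13920965  0.01602532  3.07289462] [0.30868876 0.45425565 0.43139343] (array([-0.14,  0.92,  0.11]), array([ 0.69, -0.01,  2.36]))
```

View pics/wrist3.png

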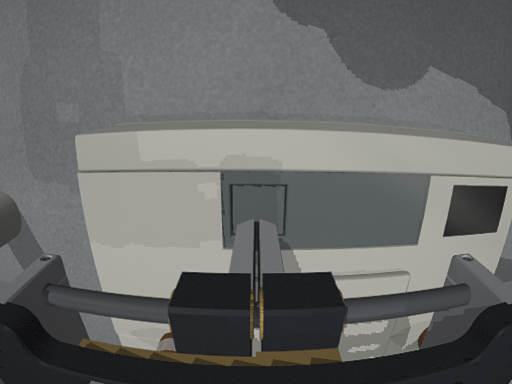

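View pics/scene3.png

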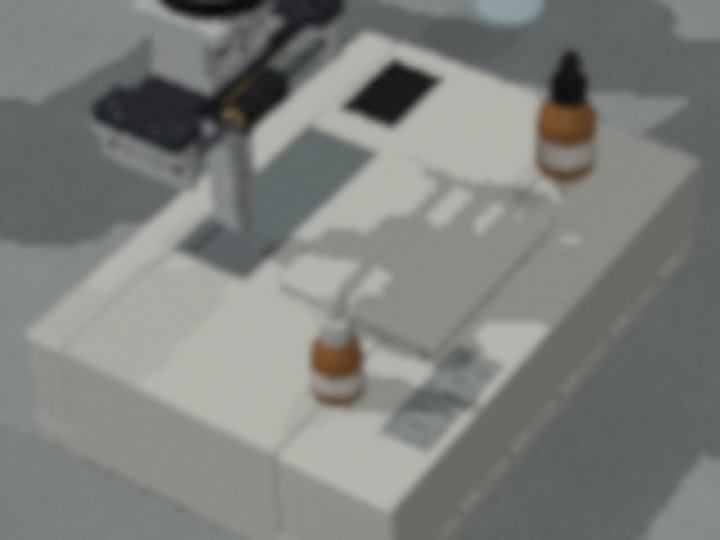

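The fingers (u≈257) line up with the key (u≈231–286) in y. The tip has drifted 7 mm toward +x, so I'll correct that and step down.

Request:
{"api": "carry_out", "payload": {"plan": [[[0,0.9,0,0.7,0,0.5,0],[0,0.2,0,0.1,0,0.5,0],[0,0,0,0,0,0,0],[0,0,0,0,0,0,0]]]}}

```text
clock: 3.95
eef_pos: [0.4944, -0.024, 0.1109]
tool_rot: [-3.138, -0.001, 3.073]
wrist_force: [0.2, -0.4, 0.1]
grip_width: 0.0004
```

```bash
python3 - <<'E'
from h import *
from bench import monitor,viewer
s=monitor.observe(); print(s["eef_pos"],s["tool_rot"],s["wrist_force"],togo(s,[.495,-.024,.0955],3.071))
E
```

```text
[ 0.49436195 -0.02401705  0.11089449] [-3.13827807e+00 -5.62026799e-04  3.07299284e+00] [ 0.16106331 -0.38479872  0.06039947] (array([-0.19, -0.03,  0.11]), array([-0.06,  0.01,  1.54]))
```

Request:
{"api": "carry_out", "payload": {"plan": [[[0,0.1,0,0,0,0.5,0],[0,0.1,0,0.05,0,0.5,0],[0,0,0,0,0,0,0]]]}}

```text
clock: 4.25
eef_pos: [0.4938, -0.024, 0.1]
tool_rot: [-3.138, -0.004, 3.073]
wrist_force: [-0.2, -0.5, -0.6]
grip_width: 0.0006
```

Request:
{"api": "carry_out", "payload": {"plan": [[[0,0.1,0,0,0,0.3,0],[0,0,0,0,0,0.2,0],[0,0,0,0,0,0,0]]]}}

```text
clock: 4.55
eef_pos: [0.4937, -0.0241, 0.0948]
tool_rot: [-3.138, -0.007, 3.073]
wrist_force: [-1.3, -0.3, 2.3]
grip_width: 0.0003
```

Contact is 2.3 N at z=0.0948, which is below the panel surface, so the tip is on the key. I'll press now.

Request:
{"api": "carry_out", "payload": {"plan": [[[0,0,0,0,0,0.25,0],[0,0,0,0,0,0.2,0],[0,0,0,0,0,0,0]]]}}

```text
clock: 4.85
eef_pos: [0.4939, -0.0241, 0.0908]
tool_rot: [-3.138, -0.007, 3.073]
wrist_force: [-1.9, -0.4, 3.9]
grip_width: 0.0006
```

Request:
{"api": "carry_out", "payload": {"plan": [[[0,0,0,0,0,0.12,0],[0,0,0,0,0,0,0]]]}}

```text
clock: 5.05
eef_pos: [0.4939, -0.0241, 0.0899]
tool_rot: [-3.138, -0.007, 3.073]
wrist_force: [-2.1, 0.3, 4.5]
grip_width: 0.0001
```

```bash
python3 - <<'E'
from h import *
from bench import monitor,viewer
s=monitor.observe(); print(s["eef_pos"],s["tool_rot"],s["wrist_force"])
r=viewer.read_camera("scene"); im=r["color"][:,:,::-1]
cv2.imwrite("pics/scene4.png",cv2.resize(im[110:240,170:330],None,fx=4.5,fy=4.5,interpolation=cv2.INTER_CUBIC))
E
```

```text
[ 0.49392272 -0.02409389  0.08988026] [-3.13832973 -0.00720524  3.07310502] [-2.07128947  0.32267695  4.45673137]
```

View pics/scene4.png

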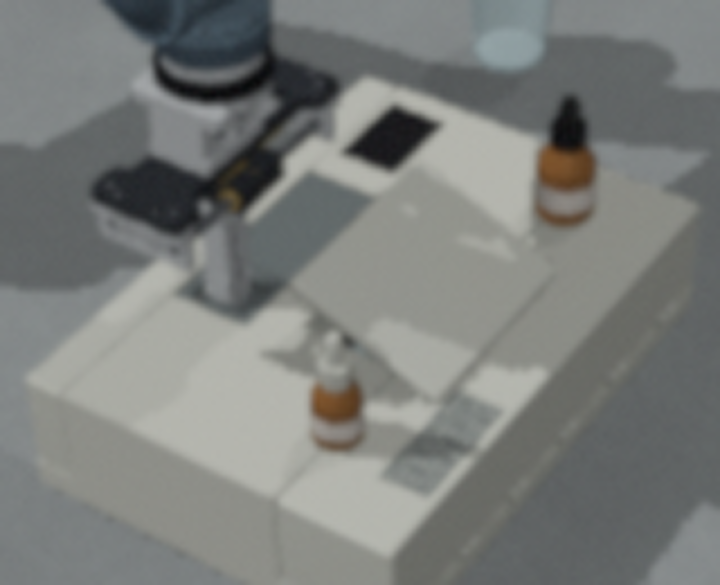

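The lid is rising, with its front edge clearly lifted off the case. I'll withdraw straight up, then back toward the robot.

Request:
{"api": "carry_out", "payload": {"plan": [[[0,0,0,0,0,-2,0],[0,0,0,1,0,-3,0],[0,0,0,2,0,-4,0],[0,0,0,2,0,-4,0],[0,0,0,0,0,-2,0]]]}}

```text
clock: 5.6
eef_pos: [0.4417, -0.0197, 0.2395]
tool_rot: [-3.14, -0.014, 3.073]
wrist_force: [0.4, 0.1, -0.1]
grip_width: 0.0004
```

Request:
{"api": "carry_out", "payload": {"plan": [[[0,0,0,0,0,0,0],[0,0,0,0,0,0,0],[0,0,0,0,0,0,0],[0,0,0,0,0,0,0],[0,0,0,0,0,0,0]]]}}

```text
clock: 6.1
eef_pos: [0.4419, -0.0198, 0.2369]
tool_rot: [-3.14, -0.014, 3.073]
wrist_force: [-0.2, -1.1, -1.1]
grip_width: 0.0005
```

Request:
{"api": "carry_out", "payload": {"plan": [[[0,0,0,0,0,0,0],[0,0,0,0,0,0,0],[0,0,0,0,0,0,0],[0,0,0,0,0,0,0],[0,0,0,0,0,0,0]]]}}

```text
clock: 6.6
eef_pos: [0.4412, -0.0196, 0.2346]
tool_rot: [-3.141, -0.018, 3.073]
wrist_force: [-0.1, -0.4, 0.6]
grip_width: 0.0006
```

Request:
{"api": "carry_out", "payload": {"plan": [[[0,0,0,0,0,0,0],[0,0,0,0,0,0,0],[0,0,0,0,0,0,0],[0,0,0,0,0,0,0],[0,0,0,0,0,0,0]]]}}

```text
clock: 7.1
eef_pos: [0.4413, -0.0196, 0.235]
tool_rot: [-3.141, -0.017, 3.073]
wrist_force: [-0.3, 0.6, -0.2]
grip_width: 0.0005
```

Request:
{"api": "carry_out", "payload": {"plan": [[[0,0,0,0,0,0,0],[0,0,0,0,0,0,0],[0,0,0,0,0,0,0],[0,0,0,0,0,0,0],[0,0,0,0,0,0,0]]]}}

```text
clock: 7.6
eef_pos: [0.4414, -0.0196, 0.235]
tool_rot: [-3.141, -0.017, 3.073]
wrist_force: [0.6, -0.6, -0.3]
grip_width: 0.0004
```

```bash
python3 - <<'E'
from h import *
from bench import monitor,viewer
s=monitor.observe(); print(s["clock"],s["eef_pos"],s["tool_rot"],s["wrist_force"],abs(s["dq"]).max())
for n in("scene","top"):
    r=viewer.read_camera(n); np.save(f"pics/{n}5.npy",r,allow_pickle=True); im=r["color"][:,:,::-1]
    cv2.imwrite(f"pics/{n}5.png",cv2.resize(im[90:320,90:330] if n=="scene" else im[110:270,80:440],None,fx=2.2,fy=2.2,interpolation=cv2.INTER_CUBIC))
E
```

```text
7.6 [ 0.44135405 -0.01964701  0.23502955] [-3.1408381  -0.01696117  3.0726723 ] [ 0.6091225  -0.61891362 -0.31029956] 0.0019752184304085256
```

View pics/scene5.png

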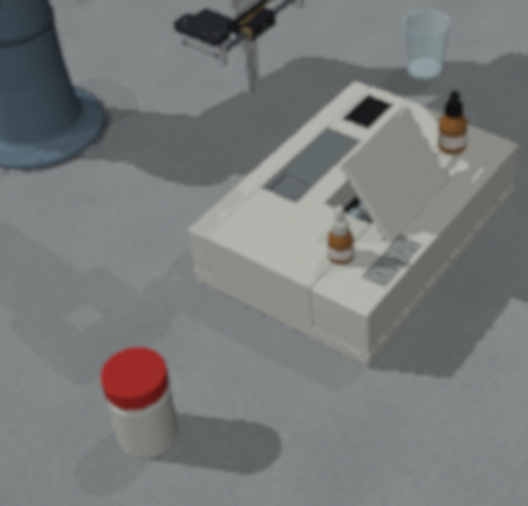

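View pics/top5.png

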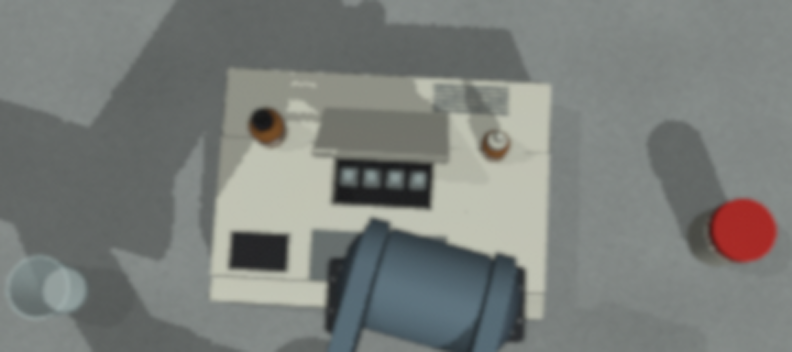

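The lid stands open, with the four cuvette wells visible, and the containers are standing. I'll check the edge height, whether anything is still moving, and the container shifts.

```bash
python3 - <<'E'
from h import *
from bench import viewer
t=load("top5");s=load("scene5")
X=tri(t,np.array([[313,157],[448,161]])/2.2+[80,110],s,np.array([[405,108],[345,170]])/2.2+[90,90])
print(X.round(3),"lid angle approx",np.arcsin(np.clip((X[:,2].mean()-.1105)/.121,-1,1)) , np.linalg.norm(X[0]-X[1]))
def cen(im,kind,box):
    u0,v0,u1,v1=box; h=cv2.cvtColor(im[v0:v1,u0:u1],cv2.COLOR_RGB2HSV); H,S,V=cv2.split(h)
    m={"red":((H<8)|(H>172))&(S>150),"amber":(H<18)&(S>110),"beaker":(S>38)&(H>80)&(H<100)&(V>130)}[kind].astype(np.uint8)
    M=cv2.moments(m,True); return (round(M["m10"]/max(M["m00"],1)+u0,1),round(M["m01"]/max(M["m00"],1)+v0,1),int(M["m00"]))
a=load("scene0")
for n,k,b in(("jar","red",(120,235,190,310)),("dl","amber",(280,130,310,170)),("ds","amber",(230,180,262,218)),("beaker","beaker",(265,88,305,132))):
    print(n,cen(a["color"],k,b),cen(s["color"],k,b))
s2=viewer.read_camera("scene"); d=cv2.absdiff(s2["color"],s["color"])[100:220,220:330]; print("motion maxdiff",d.max(),d.mean())
E
```

```text
[[ 0.607  0.099  0.186]
 [ 0.599 -0.049  0.185]] lid angle approx 0.6675570579325569 0.148227838541365
jar (150.7, 261.6, 622) (150.6, 261.6, 622)
dl (295.3, 146.6, 92) (295.3, 146.7, 97)
ds (244.3, 199.5, 50) (244.3, 199.4, 50)
beaker (265.0, 88.0, 0) (265.0, 88.0, 0)
motion maxdiff 8 0.6273737373737374
```

The edge triangulates to 0.186 m against the 0.198 m expected, but I picked those pixels by eye. I'll move the hand further clear, let time pass, and measure the edge more carefully.

Request:
{"api": "carry_out", "payload": {"plan": [[[0,0,0,3,4,-2,0],[0,0,0,3,4,-2,0],[0,0,0,2,4,0,0],[0,0,0,0,4,0,0],[0,0,0,0,0,0,0]]]}}

```text
clock: 8.25
eef_pos: [0.3743, 0.1454, 0.2762]
tool_rot: [3.14, -0.016, 3.068]
wrist_force: [-1.1, -1.4, 0.0]
grip_width: 0.0004
```

Request:
{"api": "carry_out", "payload": {"plan": [[[0,0,0,0,0,0,0],[0,0,0,0,0,0,0],[0,0,0,0,0,0,0],[0,0,0,0,0,0,0],[0,0,0,0,0,0,0]]]}}

```text
clock: 8.75
eef_pos: [0.3748, 0.1429, 0.2757]
tool_rot: [3.141, -0.017, 3.064]
wrist_force: [0.4, -0.0, 1.1]
grip_width: 0.0004
```

```bash
python3 - <<'E'
from h import *
from bench import monitor,viewer
s=monitor.observe(); print(s["clock"],s["eef_pos"],s["wrist_force"],abs(s["dq"]).max())
for n,b in(("scene",(235,130,305,205)),("top",(210,145,300,225))):
    r=viewer.read_camera(n); np.save(f"pics/{n}6.npy",r,allow_pickle=True); im=r["color"][:,:,::-1]
    old=load(n+"5")["color"]; d=cv2.absdiff(old,r["color"])[150:190,245:285]; print(n,"diff",d.mean(),d.max())
    im=im[b[1]:b[3],b[0]:b[2]]; cv2.imwrite(f"pics/{n}6.png",cv2.resize(im,None,fx=7.5,fy=7.5,interpolation=cv2.INTER_CUBIC))
E
```

```text
8.75 [0.3748126  0.14285526 0.2756552 ] [ 0.37025671 -0.04782447  1.13096511] 0.017851106911604655
scene diff 3.435208333333333 29
top diff 7.775833333333333 60
```

View pics/scene6.png

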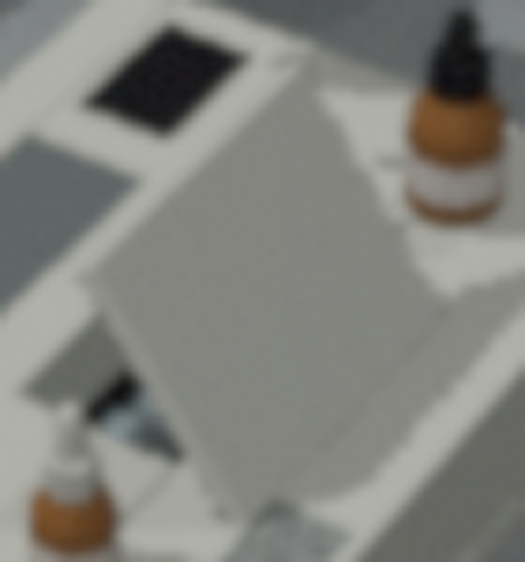

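View pics/top6.png

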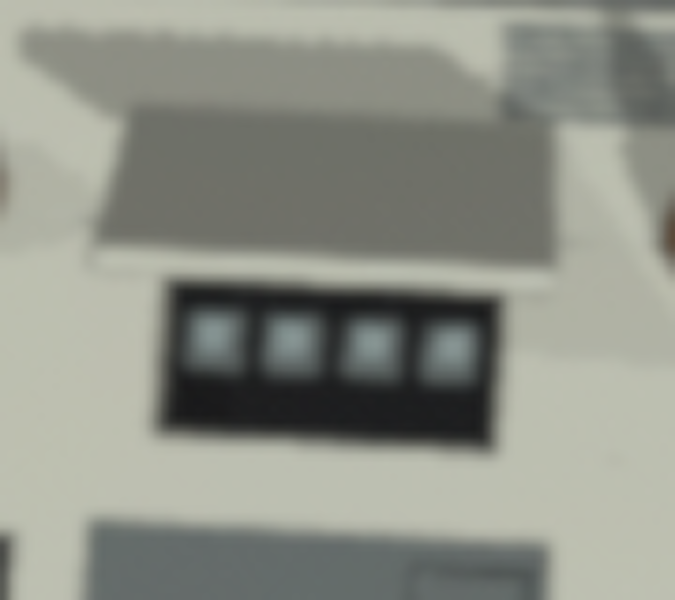

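In the top view the sunlit front face lies below the shaded top face, so the lid's top front edge runs from (97,243) to (553,266). My earlier pick was the lower edge. In the scene view that edge runs from about (303,60) to (90,280).

```bash
python3 - <<'E'
from h import *
t=load("top6");s=load("scene6")
X=tri(t,(np.array([[97,243],[553,266]])+.5)/7.5-.5+[210,145],s,(np.array([[303,60],[92,278]])+.5)/7.5-.5+[235,130])
print(X.round(3),np.linalg.norm(X[0]-X[1]),X.mean(0))
# rear edge of lid (hinge) at z~.105, angle from plane
H=ray_plane(t,(np.array([[133,105],[553,122]])+.5)/7.5-.5+[210,145],.1105)
d=X.mean(0)-H.mean(0); print(H.round(3),"len",np.linalg.norm(d),"angle",np.arctan2(d[2],np.linalg.norm(d[:2])))
E
```

```text
[[ 0.614  0.095  0.197]
 [ 0.603 -0.051  0.19 ]] 0.1464880980339567 [0.6085813  0.02244207 0.19347528]
[[ 0.678  0.091  0.111]
 [ 0.668 -0.055  0.111]] len 0.10524069062840549 angle 0.9082580321074487
```

The top edge is now at z≈0.194 (197 and 190 at its two ends), at an angle of about 0.91 rad. That matches fully open within error. One more second of waiting will show whether it's at rest.

Request:
{"api": "carry_out", "payload": {"plan": [[[0,0,0,0,0,0,0],[0,0,0,0,0,0,0],[0,0,0,0,0,0,0],[0,0,0,0,0,0,0],[0,0,0,0,0,0,0]]]}}

```text
clock: 9.35
eef_pos: [0.3749, 0.1427, 0.2756]
tool_rot: [3.141, -0.017, 3.064]
wrist_force: [0.0, 1.1, -0.7]
grip_width: 0.0006
```

```bash
python3 - <<'E'
from h import *
from bench import monitor,viewer,ctrl
for n in("scene","top"):
    r=viewer.read_camera(n); old=load(n+"6")["color"]; d=cv2.absdiff(old,r["color"])[150:240,215:300]; print(n,"diff",d.mean(),d.max())
    t=r
a=load("top0")["color"][205:250,210:295]; b=t["color"][205:250,210:295]
cv2.imwrite("pics/key.png",cv2.resize(np.vstack([a,b])[:,:,::-1],None,fx=6,fy=6,interpolation=cv2.INTER_CUBIC))
s=monitor.observe(); print(s["clock"],s["wrist_force"],abs(s["dq"]).max())
E
```

```text
scene diff 0.5817864923747277 5
top diff 0.28549019607843135 2
9.45 [-0.05926516  0.39759739  0.0074974 ] 0.0015602686076666246
```

View pics/key.png

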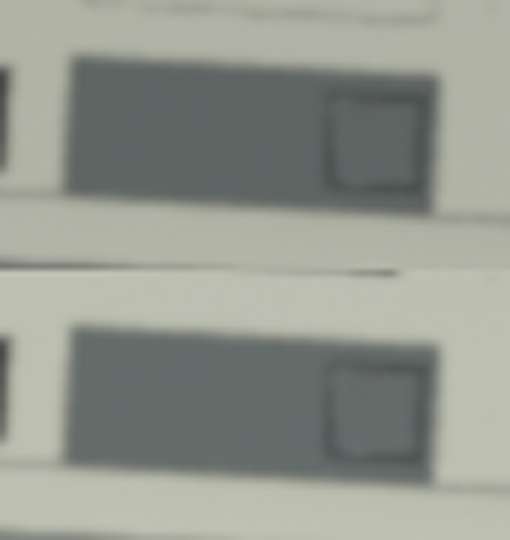

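The key looks the same as before the press (top: before, bottom: now), and the images show no motion. Handing in.

```bash
python3 -c "
from bench import ctrl; print(ctrl.job_done())"
```

```text
the job is handed in; nothing more can be done
None
```

The lid is open and the job is handed in, at about 9.5 s on the clock. I found the release key in the camera images, about 54 mm from the panel's centre toward −y. I pressed it with the shut fingers down to z ≈ 0.090 at about 4.5 N. Once the lid began to rise I lifted the hand straight up and away.

**Last checks:**
- **Lid:** it is at rest, with no change between pictures 0.6 s apart. I measured its angle at about 0.91 rad and its front edge at about 0.194 m, against 0.95 rad and 0.198 m stated for fully open.
- **Key:** it looks the same in the top view as before the press.
- **Containers:** the jar and both bottles moved less than 0.2 pixel in the scene view. My colour mask did not pick up the beaker, so I only judged by eye that it is standing as before.
- **Hand:** it is clear of everything and the wrist force is near zero.

**Disagreements:**
- The wrist and top cameras differed by about 3 mm on the key's y position. I aimed between them, within the hole's margin.
- My first height for the lid edge, 0.186 m, was too low because I had picked the lower edge of its front face. The second measurement still differed by 7 mm between the edge's two ends.

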